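# Shim the rocking bench scale

## Robot

A 7-joint arm with a two-finger parallel gripper is mounted at the origin on a cart in front of the work surface, level with it; the furniture and walls round the work are solid. World frame = base frame: x ahead of the robot, y to its left, z up, the work surface at z = 0. Lengths are in m, angles in rad, forces in N, time in s.
With the tool pointing down it reaches from about 0.4 to 0.85 m from the base axis. Payload 4.5 kg.
Tool frame: the origin (TCP) lies between the finger pads; the fingertips stand 25 mm ahead of it and the grasp point (between the pads) lies 6 mm ahead of it; z points along the fingers, y is the line along which they close (so a half turn about z gives the same grasp; the last joint's range is limited). The gripper opens to 88 mm and grips with 3 to 60 N. Pads are 18 mm wide; open, the fingers measure 123 mm over their backs; the gripper's body (75 mm by 187 mm) begins 45 mm behind the grasp point.
Start: joints at [1.24, 0.689, -0.195, 1.565, 0.157, 0.902, -0.215], TCP at [0.223, -0.584, 0.264] pointing down, gripper open.
Joint ranges: [-3.01, 3.01], [-0.46, 2.08], [-1.47, 1.51], [0.13, 2.56], [-1, 4.14], [0.04, 2.09], [-2.66, 2.66]. Speed limits (rad/s): [2.57, 2.57, 3.14, 3.14, 3.14, 3.14, 3.14].

## Interface

Orientations are given as a rotation vector (axis times angle).
In Python, from rig import env, eyes, close_job gives the robot as it stands.
- The arm moves only by the tool carry_out, never from a script. Its argument "motion" is one flat list of numbers, 7 for each row, row after row: the closure, from 0 (fully open) to 1 (shut), then the shift along the tool's x, y, z in cm, then the turn, a rotation vector about the tool's x, y, z in rad. In form: [fingers, x, y, z, wx, wy, wz, fingers, x, y, z, wx, wy, wz, ...]. A call has 1 to 12 rows; each row is the pose to reach, as a shift and turn from the pose commanded when the call began, along the tool's axes at that moment; what a row does not reach only later rows make up. A row lasts 1/10 s, in which the tool goes at most 50 mm and 8.59 degrees, less where a joint would pass 70% of its speed; a pose out of reach is approached as far as the arm can. A call with a gripper value outside its range is refused whole. The fingers move at their own pace and stop on an object; "squeeze" is the grip in N (left out, the last holds). Time passes only in rows, so rows that repeat a pose let the fingers close. It gives the time, the measured TCP pose, the force, the opening and the grip force at its end, in the units of the state.
- env.get_obs(): the state, without advancing time (a new reading comes with each control period).
- eyes.get_image(name): name is "scene" or "top" or "wrist"; returns a dict with "image" (400x640x3 uint8, red, green, blue), "K" (3x3 intrinsics, pixels), "R" (3x3) and "t" (3): a world point X has camera coordinates R X + t; the wrist camera has in their place "tool_from_camera" (4x4, takes a point from camera to tool coordinates, whose origin is the TCP and whose axes are the flange's). Camera axes: x right, y down, z forward; pixel columns grow to the right and rows downward; lengths in m; the calibration is good to about 2 mm. A picture is of the moment at which its call begins: read the wrist's pose just before it. There is no depth.
- close_job(): hands the job in; it is judged then, once.
The state is a dict: "time": time; "joints": joint angles; "qd": joint speeds; "joint_efforts": joint torques, N m; "eef_pos": TCP position; "orientation": TCP orientation; "force": force on the tool from outside, world axes, zero at the start; "ft_torque": the same for the moment, N m; "width": finger opening in m; "finger_force": force on a finger pad.
Only numpy, scipy, OpenCV 4.12 (cv2) and the standard library are available. Lean on these libraries where they do the work, as an engineer would, in place of code of your own. Each camera call takes 0.05 s, during which the arm holds its last target. There are 200 camera calls.

## Task

The bench scale rocks because one foot, at the left of its display end, is screwed in too short. Push the rubber wedge along the bench, thin end first, under that short foot until the scale stands level and no longer rocks, without shoving the scale out of its place. Then press down on the diagonally opposite corner of the scale's housing to prove it steady, and let go. Only push and press with the fingers: lift nothing, and leave the other things on the bench alone.

Things in the scene. Friction and masses are not known exactly. Their poses are not given: they have to be found in the camera images.
- scale: White bench scale, 2.4 kg, loose. Square housing 170 x 170 mm, 20 to 46 mm above the bench when level; round steel pan 116 mm wide, top 52 mm up, centred at x = +18 mm; dark display along the front (-x) edge. Four ball feet of 24 mm diameter at x, y = +-67 mm. Origin: under its middle, level with the soles of the three good feet; +x from display to back, +y left, +z up (upright when level).
- short_foot (a point): Lowest point of the short ball foot, at (-67, +67) mm on the scale; short by 5 to 8 mm, so the scale leans 0.05 to 0.085 rad down onto it and the opposite foot hangs in the air. About 4 N rest on it until the scale is level; pushing the wedge on beyond that takes clearly more force and tilts or shoves the scale.
- far_corner (a point): Point on top of the housing, above the foot diagonally opposite to the short one: the place to press. It is 18 mm in from both housing edges, beside the pan.
- wedge: Dark rubber door-stop wedge, 0.12 kg, loose and flat on the bench: 130 mm long (x), 44 mm wide (y). Its top rises evenly from 1.2 mm at the thin end (+x) to 17 mm at the flat upright heel (-x); the heel has fine ribs. Origin: middle of its underside; +x points to the thin end. It keeps its place once pushed in (self-locking).
- solder_spool: Bystander: small white spool of solder, 52 mm across, 35 mm high, origin under its middle.
- stubby_driver: Bystander: short thick yellow screwdriver lying flat, 88 mm long, 30 mm thick, origin under its middle.
- brew_gasket: Bystander: pale flat rubber ring, 58 mm across, 9 mm high, origin under its middle.
There are look-alikes about, which are no part of the job. There is more than one size of the scale; the one meant has the size given above. Several things have the shape of the wedge; the one meant has the colours described above.

How it is judged:
On the way, in this order (a step that is already met when the one before it is completed fails the run):
1. the wedge is under the short foot and carries it, and the scale stands level (tilt under 0.014 rad) with no finger on it (angle between scale's own z axis and vertical below 0.014 rad and contact force between wedge and scale above 0.5 N and contact force between each of the arm, the fingers and scale below 0.1 N), for 0.3 s.
2. the fingers press the diagonally opposite corner of the housing with more than 3 N, within 40 mm of the point above its foot, and the scale stays level (contact force between the fingers and scale above 3 N and horizontal distance between the grasp point and far_corner below 0.04 m and angle between scale's own z axis and vertical below 0.016 rad), for 0.2 s.
At the end, for the whole second after the job is handed in: The wedge lies flat on the bench under the short foot and carries it (over 0.5 N), the scale is level within 0.014 rad (about 1.3 mm at the foot) and within 30 mm of where it stood, all at rest (angle between scale's own z axis and vertical below 0.014 rad and contact force between wedge and scale above 0.5 N and y of short_foot in the frame of wedge between -0.022 and 0.022 m and x of short_foot in the frame of wedge between -0.05 and 0.06 m and angle between wedge's own z axis and vertical below 0.06 rad and distance of scale from where it was at the start of the episode below 0.03 m and linear speed of each of scale, wedge below 0.01 m/s); the robot touches nothing.
It fails at once if the wedge is lifted off the bench (over 12 mm) (height (world z) of wedge above 0.012 m).
It fails at once if the scale is lifted off the bench (over 15 mm) (height (world z) of scale above 0.015 m).
It fails at once if a bystander is moved by more than 20 mm (distance of any of solder_spool, stubby_driver, brew_gasket from where it was at the start of the episode above 0.02 m).
It also fails if it takes over 67 s, if anything falls off the work surface, if the arm or the gripper's body presses on something with over 40 N, if the wrist force passes 120 N, or if a joint passes its speed limit or range.

## Working session

There is one attempt and no reset: what is moved stays moved. The work goes in short steps, Python scripts to look and compute and a tool call to move; the robot and the scene stay as the last step left them, time stands still between calls to the robot, and variables do not carry over. Pictures are saved under pics/ and viewed, at most 10 in all, crops included, and the job is handed in when it is done.

Besides the shell and the picture viewer there is one more tool, called after "Call:" in YAML: its name, and indented under it one key for each argument. carry_out: Moves the arm, as the interface text tells. Its arguments: {"type":"object","properties":{"motion":{"type":"array"},"squeeze":{"type":"number"}},"required":["motion"]}

```bash
ls; mkdir -p pics
python3 - <<'E'
from rig import env, eyes
import cv2, json
o=env.get_obs(); print({k:o[k] for k in('time','eef_pos','orientation','force','width')})
for n in('scene','top'):
    d=eyes.get_image(n); cv2.imwrite(f'pics/{n}0.png',d['image'][:,:,::-1]); print(n,d['K'],d['R'],d['t'])
E
```

```text
pics
{'time': 0.0, 'eef_pos': array([ 0.22272323, -0.5833448 ,  0.26289453]), 'orientation': array([-3.08768779e+00, -5.69625741e-01,  7.52076285e-04]), 'force': array([-0.15028595, -0.38048002,  0.07941806]), 'width': 0.08793790122493651}
scene [[496.5318933    0.         325.08845895]
 [  0.         496.5318933  199.52416794]
 [  0.           0.           1.        ]] [[-0.59435898 -0.80418212 -0.0053411 ]
 [-0.44117177  0.33160201 -0.83391101]
 [ 0.67238745 -0.49328615 -0.55187308]] [0.35976312 0.31325185 0.89495656]
top [[485.41710451   0.         311.48835811]
 [  0.         485.41710451 196.09642459]
 [  0.           0.           1.        ]] [[ 0.00248427 -0.99999282 -0.00286122]
 [-0.98429255 -0.00194016 -0.17653444]
 [ 0.17652762  0.00325484 -0.98429031]] [0.0248541  0.57626007 1.2351107 ]
```

View pics/scene0.png

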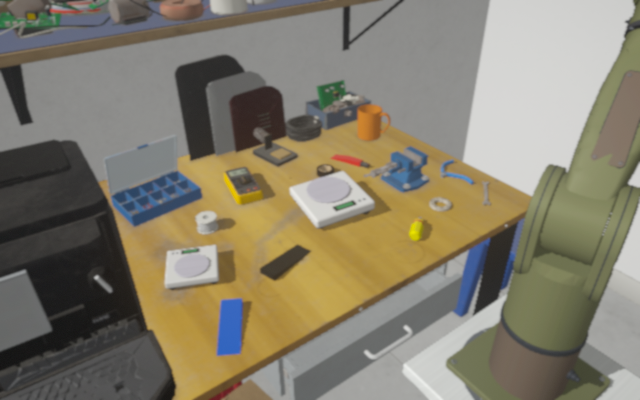

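View pics/top0.png

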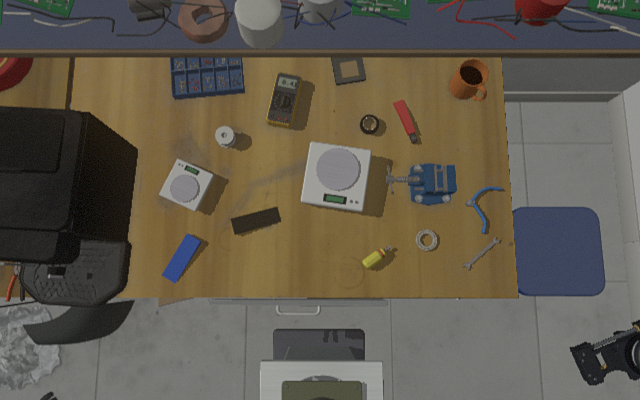

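The bench scale meant is the large one (top px 336,176). The small one at (187,185) is the look-alike. The dark wedge is at (256,220) in top and (285,262) in scene; the blue one at (182,258) is the look-alike. I'll measure both and confirm in one enlarged crop.

```bash
cat > h.py <<'E'
import numpy as np, cv2
from rig import env, eyes
def ray(d,px,z):
    K,R,t=d['K'],d['R'],np.ravel(d['t']); px=np.atleast_2d(px).astype(float)
    v=np.c_[px,np.ones(len(px))]@np.linalg.inv(K).T@R; c=-R.T@t
    return c+v*((z-c[2])/v[:,2])[:,None]
def proj(d,X):
    c=np.atleast_2d(X)@d['R'].T+np.ravel(d['t']); p=c@d['K'].T; return p[:,:2]/p[:,2:]
E
python3 - <<'E'
from h import *
T=eyes.get_image('top'); S=eyes.get_image('scene')
a=T['image'][125:250,215:385]; b=S['image'][160:285,250:385]
a=cv2.resize(a[:,:,::-1],None,fx=4,fy=4,interpolation=cv2.INTER_CUBIC)[:, :]; b=cv2.resize(b[:,:,::-1],None,fx=4,fy=4,interpolation=cv2.INTER_CUBIC)
o=np.hstack([a,b]); o=cv2.resize(o,None,fx=.655,fy=.655,interpolation=cv2.INTER_AREA); cv2.imwrite('pics/c1.png',o); print(o.shape)
g=T['image'].astype(int)
m=(g.max(2)<75).astype(np.uint8); m[:205]=0;m[240:]=0;m[:,:225]=0;m[:,290:]=0
c=max(cv2.findContours(m,0,2)[0],key=cv2.contourArea); bx=cv2.boxPoints(cv2.minAreaRect(c)); print('wedge',bx,ray(T,bx,0.005))
m=((g.min(2)>150)).astype(np.uint8); m[:135]=0;m[220:]=0;m[:,:290]=0;m[:,380:]=0
c=max(cv2.findContours(m,0,2)[0],key=cv2.contourArea); bx=cv2.boxPoints(cv2.minAreaRect(c)); print('scale',bx,ray(T,bx,0.043))
E
```

```text
(328, 799, 3)
wedge [[230.22305 218.48465]
 [276.42307 205.88464]
 [280.9     222.30002]
 [234.69998 234.90002]] [[0.52207125 0.24765241 0.005     ]
 [0.55709351 0.12222312 0.005     ]
 [0.51190107 0.10934889 0.005     ]
 [0.47728442 0.23408013 0.005     ]]
scale [[300.4037  199.90904]
 [309.35822 141.2072 ]
 [369.88208 150.43965]
 [360.92755 209.1415 ]] [[ 0.56731563  0.05566956  0.043     ]
 [ 0.72951497  0.03234347  0.043     ]
 [ 0.70381528 -0.13190305  0.043     ]
 [ 0.54277811 -0.10512906  0.043     ]]
```

View pics/c1.png

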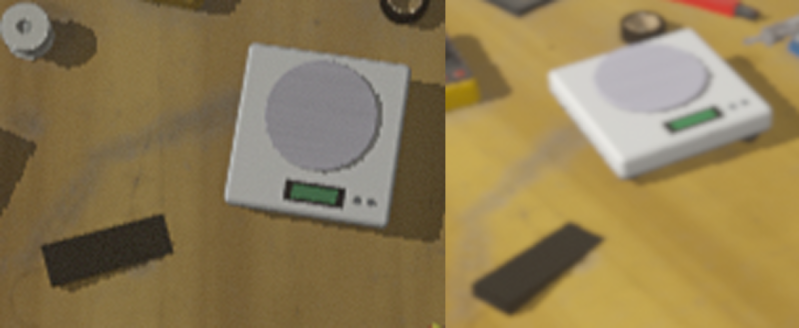

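The crop shows the dark wedge with its thick heel at the lower left and its thin end toward the scale. The large white scale has its display facing the robot. The short foot should be at about (0.580, 0.039). The wedge line misses it by about 24 mm, so I'll nudge the wedge sideways first and then push the heel.

```bash
cat >> h.py <<'E'
from scipy.spatial.transform import Rotation as Ro
def plan(p,yaw_deg):
    o=env.get_obs(); R0=Ro.from_rotvec(o['orientation']); y=np.radians(yaw_deg)
    R1=Ro.from_matrix(np.c_[[np.cos(y),np.sin(y),0],[np.sin(y),-np.cos(y),0],[0,0,-1]])
    print('t',o['time'],'cm',np.round(R0.inv().apply(np.array(p)-o['eef_pos'])*100,2),'rot',np.round((R0.inv()*R1).as_rotvec(),3),'j',np.round(o['joints'],2),'p',o['eef_pos'].round(4),'F',o['force'].round(1))
E
python3 -c "
from h import *
plan([.5,-.2,.25],15.2);plan([.468,.181,.12],15.2)"
```

```text
t 0.2 cm [ 39.58 -25.94   1.35] rot [-0.001  0.     0.099] j [ 1.24  0.69 -0.19  1.57  0.16  0.9  -0.22] p [ 0.2228 -0.5836  0.2632] F [-0.5 -0.3 -0.5]
t 0.2 cm [ 50.18 -62.66  14.39] rot [-0.001  0.     0.099] j [ 1.24  0.69 -0.19  1.57  0.16  0.9  -0.22] p [ 0.2228 -0.5836  0.2632] F [-0.5 -0.3 -0.5]
```

Call:
carry_out:
  motion: [1, 39.6, -25.9, 1.4, 0, 0, 0.099, 1, 39.6, -25.9, 1.4, 0, 0, 0.099, 1, 39.6, -25.9, 1.4, 0, 0, 0.099, 1, 39.6, -25.9, 1.4, 0, 0, 0.099, 1, 39.6, -25.9, 1.4, 0, 0, 0.099, 1, 39.6, -25.9, 1.4, 0, 0, 0.099, 1, 39.6, -25.9, 1.4, 0, 0, 0.099, 1, 39.6, -25.9, 1.4, 0, 0, 0.099, 1, 39.6, -25.9, 1.4, 0, 0, 0.099, 1, 39.6, -25.9, 1.4, 0, 0, 0.099, 1, 39.6, -25.9, 1.4, 0, 0, 0.099, 1, 39.6, -25.9, 1.4, 0, 0, 0.099]

```text
time: 1.4
eef_pos: [0.5002, -0.2008, 0.2495]
orientation: [3.113, 0.417, -0.002]
force: [-1.1, -1.6, 0.6]
width: 0.0004
finger_force: 0.0
```

```bash
python3 -c "
from h import *
plan([.468,.181,.14],15.2)"
```

```text
t 1.4 cm [  6.96 -37.69  10.93] rot [0.    0.001 0.001] j [ 0.36  0.59 -0.11  1.84  0.09  0.71 -1.1 ] p [ 0.5002 -0.2008  0.2495] F [-1.1 -1.6  0.6]
```

Call:
carry_out:
  motion: [1, 7, -37.7, 11, 0, 0, 0, 1, 7, -37.7, 11, 0, 0, 0, 1, 7, -37.7, 11, 0, 0, 0, 1, 7, -37.7, 11, 0, 0, 0, 1, 7, -37.7, 11, 0, 0, 0, 1, 7, -37.7, 11, 0, 0, 0, 1, 7, -37.7, 11, 0, 0, 0, 1, 7, -37.7, 11, 0, 0, 0, 1, 7, -37.7, 11, 0, 0, 0, 1, 7, -37.7, 11, 0, 0, 0]

```text
time: 2.4
eef_pos: [0.469, 0.1806, 0.1394]
orientation: [3.113, 0.416, -0.001]
force: [0.7, -0.9, -0.0]
width: 0.0003
finger_force: 0.0
```

```bash
python3 -c "
from h import *
plan([.468,.181,.029],15.2);plan([.506,.192,.029],15.2)
o=env.get_obs();d=eyes.get_image('wrist');np.savez('w.npz',**{k:d[k] for k in d},p=o['eef_pos'],r=o['orientation']);cv2.imwrite('pics/w1.png',d['image'][:,:,::-1])"
```

```text
t 2.4 cm [-0.08 -0.08 11.04] rot [0.001 0.001 0.001] j [-0.46  0.74  0.    2.04 -0.01  0.36 -1.76] p [0.469  0.1806 0.1394] F [ 0.7 -0.9 -0. ]
t 2.4 cm [ 3.88 -0.14 11.04] rot [0.001 0.001 0.001] j [-0.46  0.74  0.    2.04 -0.01  0.36 -1.76] p [0.469  0.1806 0.1394] F [ 0.7 -0.9 -0. ]
```

View pics/w1.png

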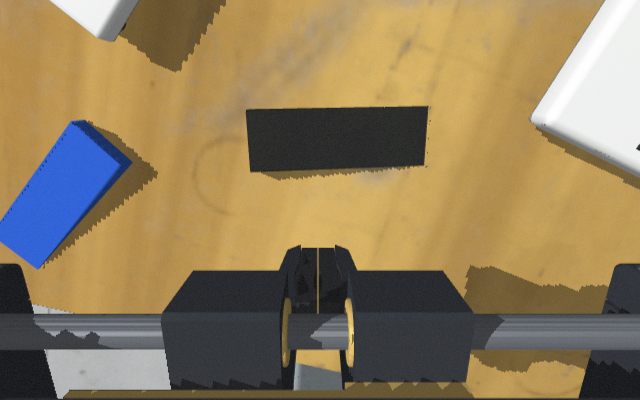

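The wrist view shows the wedge (corners about (246,109), (429,106), (426,166), (250,172); heel left, thin end right) and the scale's near corner at (533,120). The fingers are just in front of the wedge's side. I'll refine from these.

```bash
cat >> h.py <<'E'
def wcast(px,z):
    w=np.load('w.npz'); A=w['tool_from_camera']; R=Ro.from_rotvec(w['r']).as_matrix()
    v=np.c_[np.array(px,float),np.ones(len(px))]@np.linalg.inv(w['K']).T@A[:3,:3].T@R.T; c=w['p']+R@A[:3,3]
    z=np.broadcast_to(z,len(px)); return c+v*((z-c[2])/v[:,2])[:,None]
E
python3 -c "
from h import *
P=wcast([(246,109),(429,106),(426,166),(250,172)],[.017,.001,.001,.017]);print(P)
h=(P[0]+P[3])/2;t=(P[1]+P[2])/2;u=(t-h)[:2];print(h,t,np.linalg.norm(u),np.degrees(np.arctan2(u[1],u[0])))
print('scale corner',wcast([(533,120)],.036))"
```

```text
[[0.52346003 0.24488407 0.017     ]
 [0.55933304 0.12002562 0.001     ]
 [0.5172686  0.10660506 0.001     ]
 [0.48134837 0.23312184 0.017     ]]
[0.5024042  0.23900296 0.017     ] [0.53830082 0.11331534 0.001     ] 0.13071321207380732 -74.06055795447068
scale corner [[0.56639529 0.06392923 0.036     ]]
```

Call:
carry_out:
  motion: [1, 0, 0.2, 5, 0, 0, 0, 1, 0, 0.2, 9, 0, 0, 0, 1, 0, 0.2, 11, 0, 0, 0, 1, 0, 0.2, 11, 0, 0, 0, 1, 0.5, 0.2, 11, 0, 0, 0, 1, 1, 0.2, 11, 0, 0, 0, 1, 1.5, 0.2, 11, 0, 0, 0, 1, 2.1, 0.2, 11, 0, 0, 0, 1, 2.7, 0.2, 11, 0, 0, 0, 1, 3.3, 0.2, 11, 0, 0, 0, 1, 3.8, 0.2, 11, 0, 0, 0, 1, 3.8, 0.2, 11, 0, 0, 0]

```text
time: 3.65
eef_pos: [0.5076, 0.1901, 0.0298]
orientation: [-3.113, -0.416, -0.004]
force: [0.1, -0.3, -0.3]
width: 0.0002
finger_force: 0.0
```

Call:
carry_out:
  motion: [1, -1.5, 0, 0, 0, 0, 0, 1, -1.5, 0, 0, 0, 0, 0, 1, -3.8, 0, -6, 0, 0, 0, 1, -3.8, 0, -11, 0, 0, 0, 1, -3.8, 0, -11, 0, 0, 0, 1, -3.8, 0, -11, 0, 0, 0]

```text
time: 4.25
eef_pos: [0.4715, 0.1803, 0.1418]
orientation: [-3.112, -0.416, -0.009]
force: [0.7, 0.6, -0.0]
width: 0.0003
finger_force: 0.0
```

```bash
python3 -c "
from h import *
o=env.get_obs();d=eyes.get_image('wrist');np.savez('w.npz',**{k:d[k] for k in d},p=o['eef_pos'],r=o['orientation']);cv2.imwrite('pics/w2.png',d['image'][:,:,::-1])
m=(d['image'].max(2)<70).astype(np.uint8);m[240:]=0
for c in cv2.findContours(m,0,2)[0]:
    if cv2.contourArea(c)>3000: print(cv2.approxPolyDP(c,8,True)[:,0].tolist())"
```

```text
[[244, 75], [248, 138], [422, 136], [427, 77]]
```

View pics/w2.png

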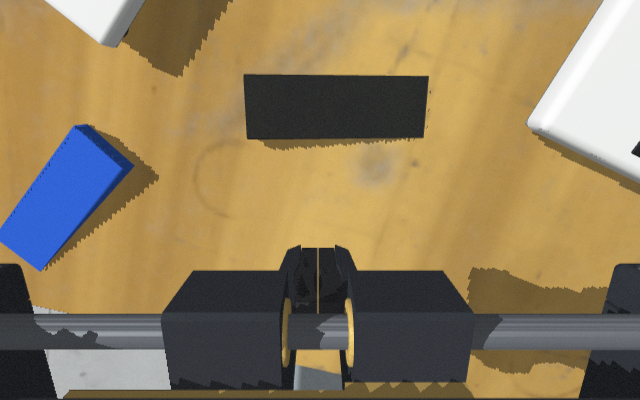

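The wedge slid sideways cleanly, from (244,75) to (422,136), and is still parallel. Next is the heel-push geometry.

```bash
python3 -c "
from h import *
P=wcast([(244,75),(428,76),(423,136),(248,138)],[.017,.001,.001,.017])
h=(P[0]+P[3])/2;t=(P[1]+P[2])/2;u=(t-h)[:2];u/=np.linalg.norm(u);th=np.degrees(np.arctan2(u[1],u[0]));f=np.array([.581,.039])
n=np.array([-u[1],u[0]]);print(h,t,th,'lat',(f-t[:2])@n,'along',(f-t[:2])@u,'corner',wcast([(529,124)],.036))
for s,z in((-.045,.12),(-.045,.029),(-.011,.029)):
  q=h[:2]+s*u; print(q);plan([*q,z],th+180)"
```

```text
[0.52753894 0.24580735 0.017     ] [0.56158907 0.1218007  0.001     ] -74.64595816570085 lat -0.0032060736463903772 along 0.08498506462668094 corner [[0.56670525 0.06394439 0.036     ]]
[0.51562371 0.28920121]
t 4.3 cm [ 7.2  -9.35  2.05] rot [ 0.002 -0.003 -1.573] j [-0.46  0.74  0.    2.04 -0.    0.36 -1.76] p [0.4707 0.1801 0.1402] F [-0.1 -0.  -0. ]
[0.51562371 0.28920121]
t 4.3 cm [ 7.17 -9.35 11.15] rot [ 0.002 -0.003 -1.573] j [-0.46  0.74  0.    2.04 -0.    0.36 -1.76] p [0.4707 0.1801 0.1402] F [-0.1 -0.  -0. ]
[0.52462633 0.25641474]
t 4.3 cm [ 7.18 -5.95 11.15] rot [ 0.002 -0.003 -1.573] j [-0.46  0.74  0.    2.04 -0.    0.36 -1.76] p [0.4707 0.1801 0.1402] F [-0.1 -0.  -0. ]
```

Call:
carry_out:
  motion: [1, 7.2, -9.4, 2, 0, 0, -1.573, 1, 7.2, -9.4, 2, 0, 0, -1.573, 1, 7.2, -9.4, 2, 0, 0, -1.573, 1, 7.2, -9.4, 2, 0, 0, -1.573, 1, 7.2, -9.4, 2, 0, 0, -1.573, 1, 7.2, -9.4, 2, 0, 0, -1.573, 1, 7.2, -9.4, 2, 0, 0, -1.573, 1, 7.2, -9.4, 2, 0, 0, -1.573, 1, 7.2, -9.4, 2, 0, 0, -1.573, 1, 7.2, -9.4, 2, 0, 0, -1.573, 1, 7.2, -9.4, 2, 0, 0, -1.573, 1, 7.2, -9.4, 2, 0, 0, -1.573]

```text
time: 5.5
eef_pos: [0.5138, 0.2888, 0.1175]
orientation: [-1.904, -2.496, 0.004]
force: [-0.1, 0.1, -0.3]
width: 0.0001
finger_force: 0.0
```

```bash
python3 -c "
from h import *
plan([.5157,.289,.029],105.4)
plan([.5275-.2647*-.080,.2458-.9643*.080,.029],105.4)"
```

```text
t 5.5 cm [-0.04  0.22  8.85] rot [-0.003 -0.    -0.001] j [-0.37  0.87 -0.38  1.78  0.53  0.6  -0.81] p [0.5138 0.2888 0.1175] F [-0.1  0.1 -0.3]
t 5.5 cm [-12.51   0.22   8.84] rot [-0.003 -0.    -0.001] j [-0.37  0.87 -0.38  1.78  0.53  0.6  -0.81] p [0.5138 0.2888 0.1175] F [-0.1  0.1 -0.3]
```

Call:
carry_out:
  motion: [1, 0, 0.2, 4.5, 0, 0, 0, 1, 0, 0.2, 8.8, 0, 0, 0, 1, 0, 0.2, 8.8, 0, 0, 0, 1, -1.5, 0.2, 8.8, 0, 0, 0, 1, -2.5, 0.2, 8.8, 0, 0, 0, 1, -3.3, 0.2, 8.8, 0, 0, 0, 1, -4, 0.2, 8.8, 0, 0, 0, 1, -5, 0.2, 8.8, 0, 0, 0, 1, -6, 0.2, 8.8, 0, 0, 0, 1, -7, 0.2, 8.8, 0, 0, 0, 1, -8, 0.2, 8.8, 0, 0, 0, 1, -9, 0.2, 8.8, 0, 0, 0]

```text
time: 6.7
eef_pos: [0.5404, 0.2026, 0.0319]
orientation: [-1.904, -2.498, -0.002]
force: [0.5, 1.4, 1.2]
width: 0.0005
finger_force: 0.9
```

```bash
python3 -c "
from h import *
plan([.515+.2647*.10,.289-.9643*.10,.029],105.4)
o=env.get_obs();d=eyes.get_image('wrist');np.savez('w.npz',**{k:d[k] for k in d},p=o['eef_pos'],r=o['orientation'])
S=eyes.get_image('scene')['image'][160:285,250:385,::-1];S=cv2.resize(S,None,fx=3,fy=3,interpolation=cv2.INTER_CUBIC)
W=cv2.resize(d['image'][:,:,::-1],(600,375));W=W[:,100:495];cv2.imwrite('pics/w3.png',np.hstack([W,S]))"
```

```text
t 6.7 cm [-1.   -0.17  0.29] rot [ 0.001 -0.001 -0.   ] j [-0.27  0.99 -0.29  1.84  0.65  0.41 -0.77] p [0.5404 0.2026 0.0319] F [0.5 1.4 1.2]
```

View pics/w3.png

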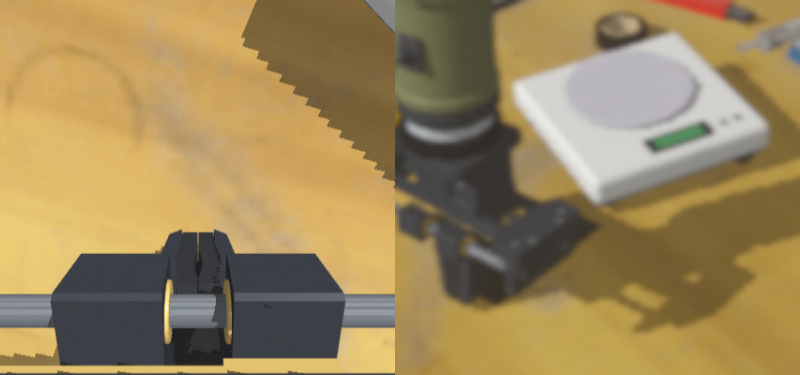

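The wedge is hidden in this wrist view, which looks the wrong way, and in scene the hand covers it. The scale is undisturbed. I'll find the wedge's visible part in the top camera by mask.

```bash
python3 -c "
from h import *
T=eyes.get_image('top');g=T['image'].astype(int)
print(proj(T,[.5404,.2026,.0]),proj(T,[.54+.2647*.139,.2026-.9643*.139,.0]))
cv2.imwrite('pics/t3.png',cv2.resize(T['image'][140:240,200:360,::-1],None,fx=5,fy=5,interpolation=cv2.INTER_CUBIC))"
```

```text
[[247.16238913 212.12497235]] [[296.14165038 199.1435262 ]]
```

View pics/t3.png

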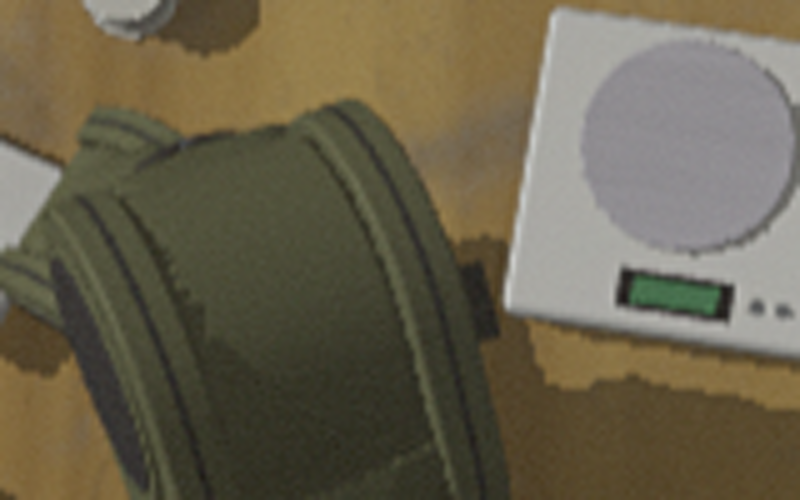

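The thin end shows at crop (483,265)–(498,335), square on to the scale's short corner, as predicted. I'll push on to first contact while tracking the housing corners.

```bash
cat >> h.py <<'E'
def corners():
    S=eyes.get_image('scene'); g=S['image'].mean(2).astype(np.float32)
    import os
    if not os.path.exists('s0.npy'): np.save('s0.npy',g)
    g0=np.load('s0.npy'); w=cv2.createHanningWindow((28,28),cv2.CV_32F); o=env.get_obs(); s=[]
    for n,(x,y) in dict(short=(319,224),far=(346,174),right=(372,202),disp=(343,205)).items():
        sl=np.s_[y-14:y+14,x-14:x+14]; d,r=cv2.phaseCorrelate(g0[sl],g[sl],w); s.append(f'{n} {d[0]:.2f} {d[1]:.2f}')
    print(s,'t',o['time'],'p',o['eef_pos'].round(4),'F',o['force'].round(1))
E
python3 -c "
from h import *
corners()
P=ray(eyes.get_image('top'),[(296.6,193),(299.6,207)],.001);print(P,P.mean(0))"
```

```text
['short 0.00 -0.00', 'far -0.00 -0.00', 'right 0.00 0.00', 'disp 0.00 0.00'] t 6.9 p [0.5402 0.202  0.0316] F [0.6 0.3 0.1]
[[0.59382264 0.06740104 0.001     ]
 [0.55475784 0.05885794 0.001     ]] [0.57429024 0.06312949 0.001     ]
```

Call:
carry_out:
  motion: [1, -0.8, 0, 0.2, 0, 0, 0, 1, -1.6, 0, 0.2, 0, 0, 0, 1, -2.4, 0, 0.2, 0, 0, 0, 1, -3.2, 0, 0.2, 0, 0, 0, 1, -4, 0, 0.2, 0, 0, 0, 1, -4, 0, 0.2, 0, 0, 0]

```text
time: 7.55
eef_pos: [0.5508, 0.1645, 0.0297]
orientation: [-1.905, -2.497, -0.002]
force: [-0.9, 2.7, -1.0]
width: 0.0005
finger_force: 1.5
```

```bash
python3 -c "
from h import *
corners()"
```

```text
['short 0.11 -0.32', 'far -0.10 0.61', 'right 0.15 -0.17', 'disp 0.26 -0.70'] t 7.6 p [0.5508 0.1644 0.0297] F [ 0.   3.1 -0.3]
```

Call:
carry_out:
  motion: [1, -0.5, 0, 0.1, 0, 0, 0, 1, -1, 0, 0.1, 0, 0, 0, 1, -1, 0, 0.1, 0, 0, 0]

```text
time: 7.9
eef_pos: [0.5533, 0.1579, 0.0295]
orientation: [-1.901, -2.498, -0.008]
force: [-1.3, 6.9, 4.5]
width: 0.0006
finger_force: 3.6
```

```bash
python3 -c "
from h import *
corners()"
```

```text
['short 0.77 -1.71', 'far 0.02 0.79', 'right 0.19 -0.09', 'disp -0.05 -0.93'] t 7.95 p [0.5533 0.1579 0.0295] F [-2.   6.9  4.5]
```

Call:
carry_out:
  motion: [1, -0.5, 0, 0, 0, 0, 0, 1, -1, 0, 0, 0, 0, 0, 1, -1, 0, 0, 0, 0, 0]

```text
time: 8.25
eef_pos: [0.5562, 0.148, 0.0295]
orientation: [-1.901, -2.499, -0.008]
force: [-0.8, 6.3, 4.3]
width: 0.0002
finger_force: 3.4
```

```bash
python3 -c "
from h import *
corners()"
```

```text
['short -0.16 -1.37', 'far -0.17 0.92', 'right 0.28 -0.38', 'disp 0.41 -1.50'] t 8.3 p [0.5562 0.148  0.0294] F [-1.5  6.7  4.2]
```

Call:
carry_out:
  motion: [1, -0.3, 0, 0, 0, 0, 0, 1, -0.6, 0, 0, 0, 0, 0, 1, -0.6, 0, 0, 0, 0, 0]

```text
time: 8.6
eef_pos: [0.5577, 0.1429, 0.0295]
orientation: [-1.9, -2.499, -0.009]
force: [-2.3, 7.0, 3.1]
width: 0.0006
finger_force: 3.9
```

```bash
python3 -c "
from h import *
corners()"
```

```text
['short 0.90 -0.30', 'far -0.11 1.24', 'right 0.07 -0.87', 'disp 0.35 -1.32'] t 8.65 p [0.5577 0.1429 0.0295] F [-2.3  7.5  3.1]
```

Call:
carry_out:
  motion: [1, -0.3, 0, 0, 0, 0, 0, 1, -0.6, 0, 0, 0, 0, 0, 1, -0.6, 0, 0, 0, 0, 0]

```text
time: 8.95
eef_pos: [0.5593, 0.1374, 0.0295]
orientation: [-1.9, -2.499, -0.009]
force: [-1.7, 7.3, 2.9]
width: 0.0004
finger_force: 4.0
```

```bash
python3 -c "
from h import *
corners()
S=eyes.get_image('scene');g0=np.load('s0.npy').astype(np.uint8);g=S['image'].mean(2).astype(np.uint8)
f=lambda a:cv2.resize(a[150:240,275:395],(400,300),interpolation=cv2.INTER_CUBIC)
cv2.imwrite('pics/s4.png',np.hstack([f(g0),f(g)]))"
```

```text
['short 0.56 1.02', 'far 0.05 1.81', 'right -0.11 -0.94', 'disp 0.37 -1.18'] t 9.0 p [0.5593 0.1374 0.0295] F [-2.2  7.2  4.2]
```

View pics/s4.png

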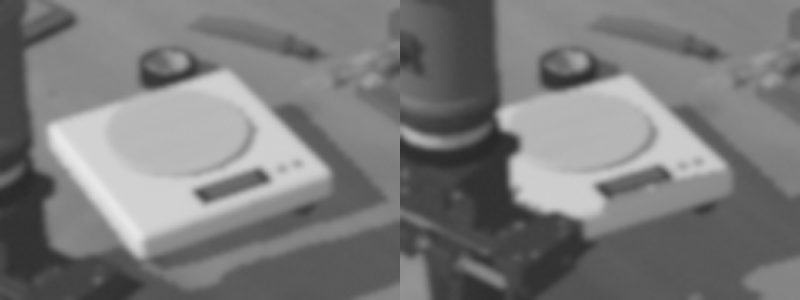

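The hand now covers the short corner. The far corner is visible and has dropped about 1.8 px. The push force is flat at about 7 N, so the scale isn't level yet.

Call:
carry_out:
  motion: [1, -0.2, 0, 0, 0, 0, 0, 1, -0.4, 0, 0, 0, 0, 0, 1, -0.4, 0, 0, 0, 0, 0]

```text
time: 9.35
eef_pos: [0.5599, 0.1355, 0.0295]
orientation: [-1.897, -2.498, -0.013]
force: [-2.8, 10.4, 3.4]
width: 0.0002
finger_force: 5.5
```

```bash
python3 -c "
from h import *
corners()"
```

```text
['short 1.21 -0.56', 'far -0.07 1.34', 'right 0.01 -1.46', 'disp 0.48 -1.54'] t 9.4 p [0.5599 0.1355 0.0295] F [-2.8  9.9  3. ]
```

Call:
carry_out:
  motion: [1, -0.2, 0, 0, 0, 0, 0, 1, -0.4, 0, 0, 0, 0, 0, 1, -0.4, 0, 0, 0, 0, 0]

```text
time: 9.7
eef_pos: [0.5606, 0.1334, 0.0295]
orientation: [-1.895, -2.498, -0.016]
force: [-4.0, 13.6, 3.1]
width: 0.0
finger_force: 6.9
```

```bash
python3 -c "
from h import *
corners()"
```

```text
['short 1.01 -1.43', 'far 0.07 1.86', 'right 0.78 -0.91', 'disp 0.47 -1.41'] t 9.75 p [0.5606 0.1334 0.0295] F [-3.6 13.5  2.9]
```

The force has risen clearly from 7 to 13.5 N and the wedge now resists, so the scale is level. I'll back off and check.

Call:
carry_out:
  motion: [1, 0.4, 0, 0, 0, 0, 0, 1, 2, 0, 0, 0, 0, 0, 1, 4, 0, -1, 0, 0, 0, 1, 5, 0, -5, 0, 0, 0, 1, 6, 0, -10, 0, 0, 0, 1, 8, 0, -14, 0, 0, 0, 1, 10, 0, -16, 0, 0, 0, 1, 12, 0, -16, 0, 0, 0, 1, 14, 0, -16, 0, 0, 0, 1, 14, 0, -16, 0, 0, 0]

```text
time: 10.75
eef_pos: [0.5227, 0.2644, 0.1899]
orientation: [-1.898, -2.502, -0.003]
force: [0.6, 0.2, 0.3]
width: 0.0003
finger_force: 0.0
```

```bash
python3 -c "
from h import *
corners()
S=eyes.get_image('scene');T=eyes.get_image('top')
g=T['image'].astype(int)
m=((g.min(2)>150)).astype(np.uint8); m[:135]=0;m[220:]=0;m[:,:290]=0;m[:,380:]=0
c=max(cv2.findContours(m,0,2)[0],key=cv2.contourArea); bx=cv2.boxPoints(cv2.minAreaRect(c)); P=ray(T,bx,0.046);print('scale',bx,P,P.mean(0))
a=cv2.resize(T['image'][130:220,260:380,::-1],(400,300),interpolation=cv2.INTER_CUBIC);b=cv2.resize(S['image'][150:240,275:395,::-1],(400,300),interpolation=cv2.INTER_CUBIC)
cv2.imwrite('pics/s5.png',np.hstack([a,b]))"
```

```text
['short 0.45 -1.25', 'far 0.20 0.87', 'right 0.39 -0.58', 'disp 0.14 -1.56'] t 10.8 p [0.5234 0.2619 0.1893] F [-0.1 -0.5  1.2]
scale [[300.93237 199.83319]
 [310.13635 140.92758]
 [371.11633 150.45569]
 [361.91235 209.3613 ]] [[ 0.56700935  0.05418633  0.046     ]
 [ 0.72941072  0.03020764  0.046     ]
 [ 0.70294116 -0.13487863  0.046     ]
 [ 0.54173921 -0.10742727  0.046     ]] [ 0.63527511 -0.03947798  0.046     ]
```

View pics/s5.png

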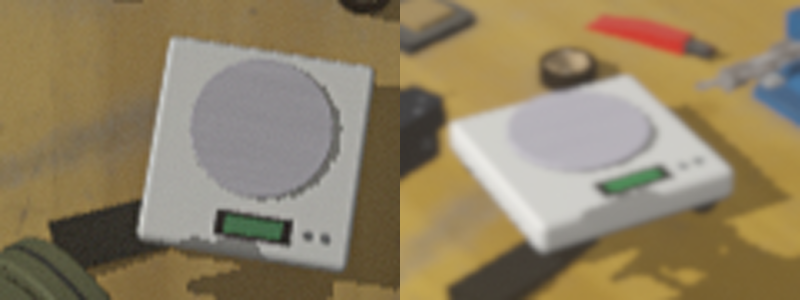

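Top view: the wedge runs under the scale's short corner at crop (140,230), and the scale has barely moved, with its centre at (0.635,-0.040). Next I press the far corner at about (0.691,-0.116).

```bash
python3 -c "
from h import *
plan([.691,-.116,.16],105.4);plan([.691,-.116,.09],105.4)"
```

```text
t 10.9 cm [-40.58   6.17   2.95] rot [-0.001  0.002 -0.002] j [-0.27  0.77 -0.47  1.75  0.49  0.74 -0.72] p [0.5244 0.2592 0.1886] F [-0.2  0.4  0.9]
t 10.9 cm [-40.57   6.17   9.95] rot [-0.001  0.002 -0.002] j [-0.27  0.77 -0.47  1.75  0.49  0.74 -0.72] p [0.5244 0.2592 0.1886] F [-0.2  0.4  0.9]
```

Call:
carry_out:
  motion: [1, -40.6, 6.2, 3, 0, 0, 0, 1, -40.6, 6.2, 3, 0, 0, 0, 1, -40.6, 6.2, 3, 0, 0, 0, 1, -40.6, 6.2, 3, 0, 0, 0, 1, -40.6, 6.2, 3, 0, 0, 0, 1, -40.6, 6.2, 3, 0, 0, 0, 1, -40.6, 6.2, 3, 0, 0, 0, 1, -40.6, 6.2, 3, 0, 0, 0, 1, -40.6, 6.2, 3, 0, 0, 0, 1, -40.6, 6.2, 3, 0, 0, 0, 1, -40.6, 6.2, 3, 0, 0, 0]

```text
time: 12.0
eef_pos: [0.6906, -0.1132, 0.1585]
orientation: [-1.903, -2.497, -0.0]
force: [-0.3, 0.3, 0.6]
width: 0.0004
finger_force: 0.0
```

```bash
python3 -c "
from h import *
plan([.691,-.116,.08],105.4);plan([.691,-.116,.07],105.4)"
```

```text
t 12.0 cm [-0.29 -0.03  7.85] rot [-0.001 -0.002 -0.   ] j [ 0.35  0.95 -0.53  1.39  0.53  0.94 -0.04] p [ 0.6906 -0.1132  0.1585] F [-0.3  0.3  0.6]
t 12.0 cm [-0.3  -0.03  8.85] rot [-0.001 -0.002 -0.   ] j [ 0.35  0.95 -0.53  1.39  0.53  0.94 -0.04] p [ 0.6906 -0.1132  0.1585] F [-0.3  0.3  0.6]
```

Call:
carry_out:
  motion: [1, -0.3, 0, 4, 0, 0, 0, 1, -0.3, 0, 7, 0, 0, 0, 1, -0.3, 0, 8.2, 0, 0, 0, 1, -0.3, 0, 8.5, 0, 0, 0, 1, -0.3, 0, 8.6, 0, 0, 0, 1, -0.3, 0, 8.7, 0, 0, 0, 1, -0.3, 0, 8.8, 0, 0, 0, 1, -0.3, 0, 8.8, 0, 0, 0]

```text
time: 12.8
eef_pos: [0.6928, -0.1173, 0.0716]
orientation: [1.904, 2.497, 0.001]
force: [0.1, 0.6, 0.1]
width: 0.0003
finger_force: 0.0
```

Call:
carry_out:
  motion: [1, 0, 0, 0.1, 0, 0, 0, 1, 0, 0, 0.2, 0, 0, 0, 1, 0, 0, 0.2, 0, 0, 0]

```text
time: 13.1
eef_pos: [0.6929, -0.1173, 0.071]
orientation: [1.904, 2.497, 0.001]
force: [-3.2, 0.3, 11.8]
width: 0.0003
finger_force: 5.6
```

Contact came at fingertip height 46 mm, the level height, and the corner is firm at 11.8 N. I'll hold briefly and then release.

Call:
carry_out:
  motion: [1, 0, 0, 0, 0, 0, 0, 1, 0, 0, 0, 0, 0, 0, 1, 0, 0, 0, 0, 0, 0, 1, 0, 0, 0, 0, 0, 0, 1, 0, 0, 0, 0, 0, 0]

```text
time: 13.6
eef_pos: [0.6928, -0.1173, 0.071]
orientation: [1.904, 2.497, 0.001]
force: [-3.6, -0.3, 11.1]
width: 0.0006
finger_force: 5.5
```

Call:
carry_out:
  motion: [1, 0, 0, -0.3, 0, 0, 0, 1, 0, 0, -1.5, 0, 0, 0, 1, 0, 0, -5, 0, 0, 0, 1, 0, 0, -10, 0, 0, 0, 1, 0, 0, -12, 0, 0, 0, 1, 0, 0, -12, 0, 0, 0, 1, 0, 0, -12, 0, 0, 0, 1, 0, 0, -12, 0, 0, 0]

```text
time: 14.4
eef_pos: [0.6912, -0.1174, 0.1871]
orientation: [-1.903, -2.497, 0.003]
force: [0.6, -0.0, -0.5]
width: 0.0005
finger_force: 0.0
```

```bash
python3 -c "
from h import *
corners()
T=eyes.get_image('top');S=eyes.get_image('scene')
a=cv2.resize(T['image'][130:220,260:380,::-1],(400,300),interpolation=cv2.INTER_CUBIC);b=cv2.resize(S['image'][150:240,275:395,::-1],(400,300),interpolation=cv2.INTER_CUBIC)
cv2.imwrite('pics/s6.png',np.hstack([a,b]))"
```

```text
['short 0.44 -1.96', 'far 0.12 1.78', 'right 0.26 -0.80', 'disp 0.32 -1.17'] t 14.45 p [ 0.6912 -0.1173  0.1869] F [ 0.4 -0.4 -0.2]
```

View pics/s6.png

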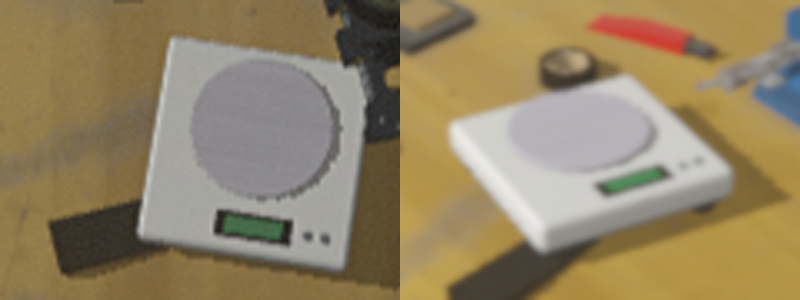

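Scale and wedge look the same before and after the press: housing corners at (545,250), (450,125), (630,75) and (730,190) in both views. Nothing rocks and the hand is clear, so I'm handing in.

```bash
python3 -c "
from rig import close_job
print(close_job())"
```

```text
the job is handed in; nothing more can be done
None
```

I pushed the wedge under the short foot until the push force rose clearly (7 to 13.5 N). The far corner then held about 11 N at its level height without rocking, and the job was handed in at about 14.5 s; no verdict came back.

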